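# Swipe the stirrer's touch console up to its set level

### The arm

A 6-joint arm with a two-finger parallel gripper is mounted at the origin on the work surface. World frame = base frame: x ahead of the robot, y to its left, z up, the work surface at z = 0. Lengths are in mm, angles in degrees, forces in N, time in s.
With the tool pointing down it reaches from about 325 to 775 mm from the base axis. Payload 9.3 kg.
Tool frame: the origin (TCP) lies midway between the tips of the shut fingers; the grasp point (between the pads) lies 19 mm behind it; z points along the fingers, y is the line along which they close (so a half turn about z gives the same grasp; the last joint's range is limited). The gripper opens to 85 mm and grips with 20 to 120 N. Pads are 22 mm wide; open, the fingers measure 114 mm over their backs; the gripper's body (76 mm by 85 mm) begins 54 mm behind the grasp point. The pads swing forward as they close: fully open they stand 13 mm farther back than shut.
Start: joints at [-76.41, 14.817, 1.232, 76.415, 0, 81.257], TCP at [208.995, -508.741, 231.279] pointing down, gripper open.
Joint ranges: [-174.27, 174.27], [-52.1, 104.24], [-59.71, 78.15], [-110.17, 111.67], [-87.03, 83.33], [-180, 180]. Speed limits (degrees/s): [127.2, 127.2, 159.86, 180, 180, 180].

### API

Orientations are given as [roll, pitch, yaw] about the fixed x, y, z axes, in that order (R = Rz(yaw) Ry(pitch) Rx(roll)).
In Python, from workcell import sensors, optics, close_job gives the robot as it stands.
- The arm moves only by the tool step_arm, never from a script. Its argument "deltas" is a list of rows, each a list of 5 numbers: the opening, from 0 (shut) to 1 (fully open), then the shift along the tool's x, y, z in mm, then the turn about the tool's z in rad. In form: [[claw, tx, ty, tz, spin], ...]. A call has 1 to 5 rows; each row shifts and turns the commanded pose from where the row before left it, along the tool's axes as they then stand; what a row does not reach is not made up. A row lasts 1/10 s, in which the tool goes at most 50 mm and 8.59 degrees, less where a joint would pass 70% of its speed; a pose out of reach is approached as far as the arm can. A call is refused whole if a number of a shift passes 50 or a number of a turn 0.15, either way. A call with a gripper value outside its range is refused whole. The fingers move at their own pace and stop on an object; the grip force is fixed at half the most. Time passes only in rows, so rows that do not move let the fingers close. It gives the time, the measured TCP pose, the force, the opening and the grip force at its end, in the units of the state.
- sensors.state(): the state, without advancing time (a new reading comes with each control period).
- optics.camera(name): name is "scene" or "top" or "wrist"; returns a dict with "image" (480x640x3 uint8, red, green, blue), "fx", "fy", "cx", "cy" (pixels), "distortion" ([k1, k2, p1, p2, k3] as OpenCV has them; the pictures are not rectified), "rvec" (rotation vector, rad) and "tvec" (3), from world to camera coordinates, as OpenCV has them. Camera axes: x right, y down, z forward; pixel columns grow to the right and rows downward; lengths in mm; the calibration is good to about 2 mm. A picture is of the moment at which its call begins. There is no depth.
- close_job(): hands the job in; it is judged then, once.
The state is a dict: "t": time; "joint_pos": joint angles; "qd": joint speeds; "effort": joint torques, N m; "position": TCP position; "eef_rot": TCP orientation; "wrist_force": force on the tool from outside, world axes, zero at the start; "torque": the same for the moment, N m; "width": opening from 0.0 (shut) to 1.0 (fully open); "gripper_force": force on a finger pad.
Only numpy, scipy, OpenCV 4.12 (cv2) and the standard library are available. Lean on these libraries where they do the work, as an engineer would, in place of code of your own. Each camera call takes 0.05 s, during which the arm holds its last target. There are 200 camera calls.

### The job

Bring the hotplate stirrer up to its set level: run the fingertips lightly along the curved black strip of the blue console, starting on the green mark and touching every mark in turn, and stop on the mark that has the orange pin beside it, touching no mark beyond it. Finish while holding that mark lightly pressed down with the fingertips, strip sunk a little; pick nothing up, and leave the vial on the console and the other things standing around it where they are.

Things in the scene. Friction and masses are not known exactly. Their poses are not given: they have to be found in the camera images.
- pad: blue touch console, a flat box 150 x 250 x 30 mm (its x, y, z), fixed to the bench. Origin: centre of its underside, on the bench; x runs across it, y along its length, z up. The black strip lies on it along an arc of radius 110 mm centred at (-80, 0) mm in the console's frame and bulging towards +x; strip 34 mm wide, 14 mm thick, top face 10 mm above the console's top (40 mm above the bench).
- strip (a joint): how far the whole black strip has sunk, in m: 0 at rest, 0.008 at the bottom. It is spring-borne and moves straight down as one piece wherever it is pressed, with all marks on it: about 1 N starts it and about 7 N takes it to the bottom stop (rigid beyond); it springs back when let go.
- mark1 (a point): raised round green mark, 20 mm across, a shallow dome 2.5 mm high, part of the black strip (the rules call its surface strip_c0). The point is the centre of its foot, on the strip's top face (40 mm above the bench at rest); z up. The first of the five marks, the starting end (-y end of the console). The marks follow the middle of the strip, 45 mm apart along the arc.
- mark2 (a point): raised round white mark, 20 mm across, a shallow dome 2.5 mm high, part of the black strip (the rules call its surface strip_c1). The point is the centre of its foot, on the strip's top face (40 mm above the bench at rest); z up. Number 2 of five along the strip, counted from the green one.
- mark3 (a point): raised round white mark, 20 mm across, a shallow dome 2.5 mm high, part of the black strip (the rules call its surface strip_c2). The point is the centre of its foot, on the strip's top face (40 mm above the bench at rest); z up. Number 3 of five along the strip, counted from the green one.
- mark4 (a point): raised round white mark, 20 mm across, a shallow dome 2.5 mm high, part of the black strip (the rules call its surface strip_c3). The point is the centre of its foot, on the strip's top face (40 mm above the bench at rest); z up. Number 4 of five along the strip, counted from the green one.
- mark5 (a point): raised round white mark, 20 mm across, a shallow dome 2.5 mm high, part of the black strip (the rules call its surface strip_c4). The point is the centre of its foot, on the strip's top face (40 mm above the bench at rest); z up. Number 5 of five along the strip, counted from the green one. The last, at the +y end.
- pin_orange: fixed orange limit pin, an upright stub 18 mm across and 14 mm high on the console's top, just outside the curve of the strip, 32 mm from the mark it belongs to, which is mark4 or mark5 (the nearest mark). Origin: centre of its foot.
- pin_grey: fixed grey blank pin of the same size, standing beside the other one of mark4 and mark5; it means nothing. Origin: centre of its foot.
- vial: loose amber glass vial with white cap, 26 mm across, 45 mm high, standing on the console inside the curve of the strip. Leave it. Origin: centre of its underside.
- beaker: loose clear glass beaker, 66 mm across, 85 mm high, behind the console on the bench. Leave it. Origin: centre of its underside.
- reagent: loose amber jar with red cap, 48 mm across, 85 mm high, on the bench beside the console's green end. Leave it. Origin: centre of its underside.
- spatula: loose steel spatula 170 mm long lying on the bench along its own x. Leave it. Origin: about its middle, at the underside.
- wash_bottle: loose white wash bottle with blue cap, 70 mm across, 170 mm high. Leave it. Origin: centre of its underside.
- dish: loose white dish, 90 mm across, 18 mm high. Leave it. Origin: centre of its underside.

How it is judged (in metres and radians):
On the way, in this order (a step that is already met when the one before it is completed fails the run):
1. the fingertips touch the green mark (contact force between the fingers and strip_c0 above 0.4 N), for 0.04 s.
2. then the second mark (contact force between the fingers and strip_c1 above 0.4 N), for 0.04 s.
3. then the third mark (contact force between the fingers and strip_c2 above 0.4 N), for 0.04 s.
4. then the fourth mark (contact force between the fingers and strip_c3 above 0.4 N), for 0.04 s.
At the end, for the whole second after the job is handed in: the fingertips still press the mark beside the orange pin (over 0.4 N) with the strip sunk more than 1 mm, and every loose thing is within 20 mm of where it started (((horizontal distance between pin_orange and mark4 below 0.046 m and contact force between the fingers and strip_c3 above 0.4 N) or (not (horizontal distance between pin_orange and mark4 below 0.046 m) and contact force between the fingers and strip_c4 above 0.4 N)) and value of joint strip above 0.001 m and distance of each of vial, beaker, reagent, spatula, wash_bottle, dish from where it was at the start of the episode below 0.02 m); the arm keeps its last pose, push and grip.
It fails at once if the console is pressed with more than 25 N (contact force between the fingers and pad above 25 N).
It fails at once if the mark beyond the orange pin's is touched (horizontal distance between pin_orange and mark4 below 0.046 m and contact force between the fingers and strip_c4 above 0.4 N).
It fails at once if a loose bystander is shifted or lifted more than 20 mm, or the vial, beaker, jar or wash bottle is tipped (distance of any of vial, beaker, reagent, spatula, wash_bottle, dish from where it was at the start of the episode above 0.02 m or angle between any of vial, beaker, reagent, wash_bottle's own z axis and vertical above 0.35 rad).
It also fails if it takes over 38 s, if anything falls off the work surface, if the arm or the gripper's body presses on something with over 40 N, if the wrist force passes 120 N, or if a joint passes its speed limit or range.

## Working session

There is one attempt and no reset: what is moved stays moved. The work goes in short steps, Python scripts to look and compute and a tool call to move; the robot and the scene stay as the last step left them, time stands still between calls to the robot, and variables do not carry over. Pictures are saved under pics/ and viewed, at most 10 in all, crops included, and the job is handed in when it is done.

Besides the shell and the picture viewer there is one more tool, called after ">>>" as name(argument=value, ...), one argument or row to a line, values as JSON. step_arm: Moves the arm, as the interface text tells. Its arguments: {"type":"object","properties":{"deltas":{"type":"array"}},"required":["deltas"]}

```bash
mkdir -p pics
python3 - <<'E'
from workcell import sensors, optics
import cv2,pickle
d={}
for n in("scene","top"):
    c=optics.camera(n); d[n]=c; cv2.imwrite(f"pics/{n}0.png",c["image"][:,:,::-1])
pickle.dump(d,open("cams.pkl","wb"))
print(sensors.state())
E
```

```text
{'t': 0.1, 'joint_pos': array([-7.64088614e+01,  1.48471043e+01,  1.19361235e+00,  7.64151084e+01,
        4.16732145e-04,  8.12547166e+01]), 'qd': array([ 0.09192868, -0.12302963,  0.08031348, -0.00990903, -0.04280897,
       -0.05562641]), 'effort': array([ 4.91811268e-03, -5.56693447e+01,  3.45070124e+01,  1.16126344e-02,
       -1.30328308e-04, -6.50733867e-07]), 'position': array([ 208.94477148, -508.4927599 ,  230.72731759]), 'eef_rot': array([-1.79932261e+02, -1.08420145e-02,  2.23364154e+01]), 'wrist_force': array([ 0.60367484, -0.11103237, -0.27918544]), 'torque': array([-0.01181798, -0.00879628, -0.03468268]), 'gripper_force': 0.0, 'width': 0.9997331739796274}
```

View pics/top0.png

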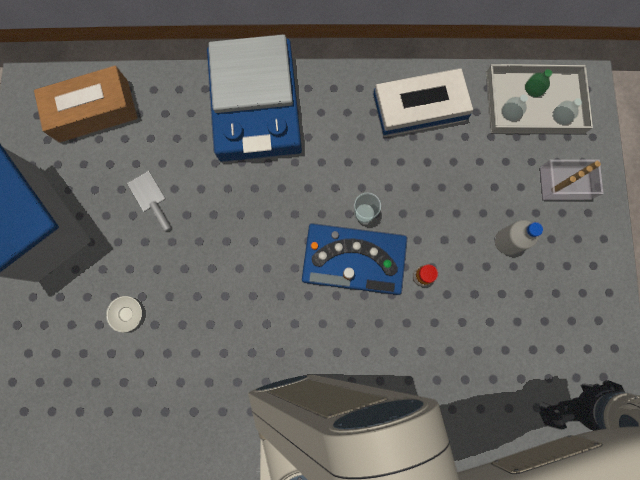

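View pics/scene0.png

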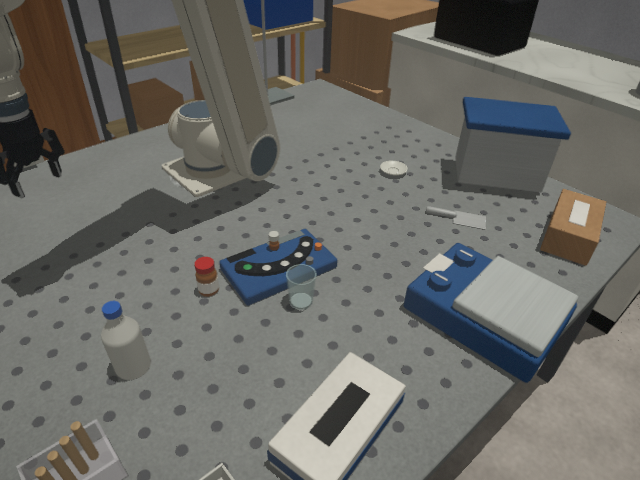

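The top view shows the console around (355,260), the green mark at (388,264) and the white marks at (374,252), (357,246), (339,247) and (322,255). The orange pin at (314,245) is next to mark 5, and the grey pin at (335,235) is next to mark 4. The scene view agrees, with the orange pin at (319,245). Next I'll measure these positions.

```bash
cat > h.py <<'E'
import cv2,numpy as np,pickle
def ray(c,uv,z):
    K=np.array([[c["fx"],0,c["cx"]],[0,c["fy"],c["cy"]],[0,0,1.]])
    p=cv2.undistortPoints(np.array(uv,float).reshape(-1,1,2),K,np.array(c["distortion"],float))[:,0]
    R=cv2.Rodrigues(np.array(c["rvec"],float))[0]; t=np.array(c["tvec"],float).ravel()
    o=-R.T@t; d=np.c_[p,np.ones(len(p))]@R
    return o+d*((z-o[2])/d[:,2])[:,None]
def blobs(m,img,lo,hi):
    n,l,s,ct=cv2.connectedComponentsWithStats(m.astype(np.uint8),connectivity=8)
    return [(ct[i],s[i,4]) for i in range(1,n) if lo<=s[i,4]<=hi]
def masks(im):
    h=cv2.cvtColor(im,cv2.COLOR_RGB2HSV).astype(int); H,S,V=h[...,0],h[...,1],h[...,2]
    return dict(green=(abs(H-65)<18)&(S>120)&(V>60),orange=(H>3)&(H<17)&(S>170)&(V>140),white=(S<60)&(V>150),red=((H<4)|(H>175))&(S>150)&(V>120),blue=(abs(H-108)<12)&(S>130)&(V>50))
E
python3 - <<'E'
from h import *
d=pickle.load(open("cams.pkl","rb"))
for n,box in(("top",(295,215,445,300)),("scene",(190,220,345,305))):
    c=d[n];x0,y0,x1,y1=box
    for k,m in masks(c["image"]).items():
        mm=np.zeros_like(m);mm[y0:y1,x0:x1]=m[y0:y1,x0:x1]
        for ct,a in blobs(mm,None,6,20000):
            z=85 if k=="red" else 30 if k=="blue" else 42
            print(n,k,ct.round(1),a,ray(c,[ct],z).round(1)[0])
x0,y0,x1,y1=295,215,445,300
im=cv2.resize(d["top"]["image"][y0:y1,x0:x1,::-1],None,fx=5,fy=5,interpolation=cv2.INTER_CUBIC)
cv2.imwrite("pics/crop.png",im)
E
```

```text
top green [386.9 263.3] 51 [ 505.7 -195.5   42. ]
top orange [314.1 245.2] 36 [552.2 -16.8  42. ]
top white [365.7 216.6] 53 [ 623.6 -146.1   42. ]
top white [338.1 246.6] 40 [548.2 -76.   42. ]
top white [356.  245.2] 41 [ 551.3 -120.3   42. ]
top white [373.3 251.2] 39 [ 536.2 -162.8   42. ]
top white [322.2 255.1] 42 [527.3 -36.6  42. ]
top white [348.6 272.3] 81 [ 484.4 -100.8   42. ]
top red [428.3 273. ] 248 [ 476.5 -287.    85. ]
top blue [355.8 257. ] 3573 [ 523.5 -120.2   30. ]
scene green [247.2 266.4] 33 [ 508.  -195.6   42. ]
scene white [273.3 233.5] 51 [446.9 -73.7  42. ]
scene white [305.2 243.5] 26 [529.6 -37.1  42. ]
scene white [298.1 254.3] 29 [550.2 -76.7  42. ]
scene white [284.4 262.8] 33 [ 553.6 -121.3   42. ]
scene white [266.3 267.1] 32 [ 538.6 -162.9   42. ]
scene red [203.8 262.9] 190 [ 479.2 -287.5   85. ]
scene blue [308.6 234.6] 51 [496.1   2.6  30. ]
scene blue [271.9 252.2] 648 [ 492.3 -112.5   30. ]
scene blue [321.3 257.2] 321 [583.7 -31.4  30. ]
scene blue [253.1 280.3] 894 [ 544.4 -205.4   30. ]
scene blue [303.1 262.3] 7 [569.8 -77.3  30. ]
```

View pics/crop.png

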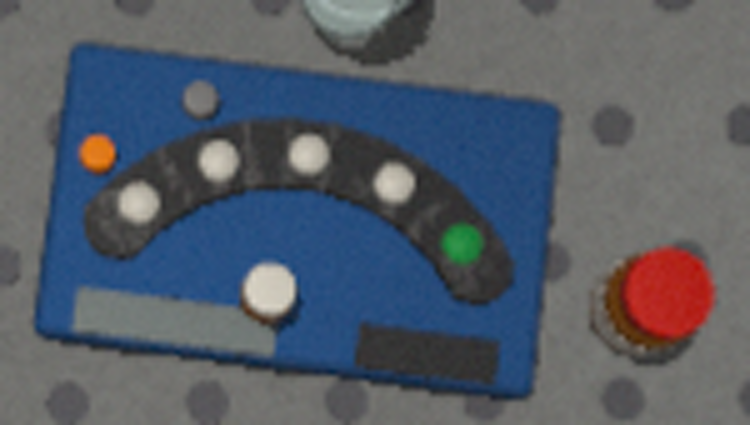

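Run:
```python
from h import *
from scipy.optimize import least_squares
d=pickle.load(open("cams.pkl","rb"));T,S=d["top"],d["scene"]
a=ray(T,[[386.9,263.3],[373.3,251.2],[356,245.2],[338.1,246.6],[322.2,255.1]],42)
b=ray(S,[[247.2,266.4],[266.3,267.1],[284.4,262.8],[298.1,254.3],[305.2,243.5]],42)
P=((a+b)/2)[:,:2]; print(P.round(1),np.linalg.norm(np.diff(P,axis=0),axis=1).round(1))
th=(np.arange(5)-2)*45/110
f=lambda p:p[:2]+110*np.c_[np.cos(th+p[2]),np.sin(th+p[2])]
r=least_squares(lambda p:(f(p)-P).ravel(),[440,-110,0]); print("fit",r.x,np.abs(r.fun).max()); print(f(r.x).round(1))
print("vial",ray(T,[348.6,272.3],75)[0], ray(S,[273.5,233.5],75)[0])
print("orange",ray(T,[314.1,245.2],44)[0],"grey",ray(T,[335,235],44)[0])
print("beaker rim",ray(T,[[368,201],[368,193],[355,203],[381,203]],85).round(0),"base",ray(T,[[366,216]],0))
```

```text
[[ 507.  -195.6]
 [ 537.3 -162.8]
 [ 552.4 -120.7]
 [ 549.2  -76.4]
 [ 528.5  -36.9]] [44.6 44.7 44.4 44.7]
fit [ 4.43273343e+02 -1.06059316e+02 -1.34790471e-01] 0.2718233311192435
[[ 507.  -195.7]
 [ 537.4 -163. ]
 [ 552.3 -120.8]
 [ 549.2  -76.3]
 [ 528.6  -36.6]]
vial [480.87219201 -98.96004161  75.        ] [482.13009703 -97.92968983  75.        ]
orange [551.85798992 -16.81738902  44.        ] grey [577.05006058 -68.67440886  44.        ]
beaker rim [[ 653. -148.   85.]
 [ 673. -149.   85.]
 [ 648. -117.   85.]
 [ 647. -180.   85.]] base [[ 634.55340836 -150.9268681     0.        ]]
```

>>> step_arm(
  deltas=[
    [0, 0, 0, 0, -0.148],
    [0, 0, 0, 0, -0.148],
    [0, 0, 0, 0, -0.148],
    [0, 0, 0, 0, -0.148],
    [0, 0, 0, 0, -0.148],
  ],
)

```text
t: 0.6
position: [209.0, -508.6, 230.9]
eef_rot: [-180.0, -0.0, 65.1]
wrist_force: [0.1, -0.5, 0.5]
width: 0.142
gripper_force: 0.0
```

>>> step_arm(
  deltas=[
    [0, 0, 0, 0, -0.148],
    [0, 0, 0, 0, -0.148],
    [0, 0, 0, 0, -0.146],
    [0, 0, 0, 0, 0],
    [0, 0, 0, 0, 0],
  ],
)

```text
t: 1.1
position: [209.0, -508.7, 231.1]
eef_rot: [-180.0, -0.0, 89.8]
wrist_force: [0.2, 0.2, -0.3]
width: -0.002
gripper_force: 0.0
```

>>> step_arm(
  deltas=[
    [0, 10, 10, 0, 0],
    [0, 25, 25, 0, 0],
    [0, 30, 30, 0, 0],
    [0, 30, 30, 0, 0],
    [0, 30, 30, 0, 0],
  ],
)

```text
t: 1.6
position: [335.1, -381.6, 231.3]
eef_rot: [180.0, -0.0, 89.9]
wrist_force: [0.2, -0.5, -0.3]
width: -0.002
gripper_force: 0.0
```

>>> step_arm(
  deltas=[
    [0, 30, 30, 0, 0],
    [0, 30, 30, 0, 0],
    [0, 30, 30, 0, 0],
    [0, 30, 30, 0, 0],
    [0, 30, 25, 0, 0],
  ],
)

```text
t: 2.1
position: [480.0, -231.0, 231.3]
eef_rot: [180.0, -0.0, 89.9]
wrist_force: [0.8, -0.5, 0.6]
width: 0.005
gripper_force: 0.0
```

>>> step_arm(
  deltas=[
    [0, 25, 20, 0, 0],
    [0, 13, 8, 0, 0],
    [0, 0, 0, 0, 0],
    [0, 0, 0, 0, 0],
    [0, 0, 0, 0, 0],
  ],
)

```text
t: 2.6
position: [506.1, -196.2, 231.3]
eef_rot: [-180.0, 0.0, 90.0]
wrist_force: [-0.7, 0.1, 0.6]
width: 0.0
gripper_force: 0.0
```

>>> step_arm(
  deltas=[
    [0, 0, 1, 20, 0],
    [0, 0, 0, 40, 0],
    [0, 0, 0, 40, 0],
    [0, 0, 0, 40, 0],
    [0, 0, 0, 25, 0],
  ],
)

```text
t: 3.1
position: [505.9, -196.0, 63.8]
eef_rot: [-179.9, -0.1, 89.9]
wrist_force: [0.2, -1.2, 0.4]
width: 0.0
gripper_force: 0.0
```

>>> step_arm(
  deltas=[
    [0, 0, 0, 10, 0],
    [0, 0, 0, 6, 0],
    [0, 0, 0, 0, 0],
    [0, 0, 0, 0, 0],
    [0, 0, 0, 0, 0],
  ],
)

```text
t: 3.6
position: [508.3, -195.9, 51.5]
eef_rot: [179.9, 0.1, 90.0]
wrist_force: [-0.6, 0.2, -0.6]
width: 0.003
gripper_force: 0.0
```

>>> step_arm(
  deltas=[
    [0, 0, 0, 4, 0],
    [0, 0, 0, 3, 0],
    [0, 0, 0, 2, 0],
    [0, 0, 0, 1, 0],
    [0, 0, 0, 0, 0],
  ],
)

```text
t: 4.1
position: [507.8, -195.4, 40.3]
eef_rot: [180.0, -0.0, 90.1]
wrist_force: [-0.6, 0.0, 2.8]
width: -0.001
gripper_force: 1.3
```

>>> step_arm(
  deltas=[
    [0, 0, 0, 1, 0],
    [0, 0, 0, 1, 0],
    [0, 0, 0, 0, 0],
    [0, 0, 0, 0, 0],
    [0, 0, 0, 0, 0],
  ],
)

```text
t: 4.6
position: [507.7, -195.4, 38.4]
eef_rot: [180.0, 0.0, 90.1]
wrist_force: [-0.4, 0.8, 3.7]
width: 0.0
gripper_force: 1.9
```

Force is 3.7 N on the green mark. Next I slide along the arc.

>>> step_arm(
  deltas=[
    [0, 3, 3.3, 0, 0],
    [0, 3, 3.3, 0, 0],
    [0, 3, 3.3, 0, 0],
    [0, 3, 3.3, 0, 0],
    [0, 3, 3.3, 0, 0],
  ],
)

```text
t: 5.1
position: [524.4, -180.1, 38.1]
eef_rot: [-180.0, -0.0, 90.1]
wrist_force: [-1.9, -1.0, 2.3]
width: -0.003
gripper_force: 1.2
```

>>> step_arm(
  deltas=[
    [0, 3.5, 2.7, 0, 0],
    [0, 3.5, 2.7, 0, 0],
    [0, 3.5, 2.7, 0, 0],
    [0, 3.5, 2.7, 0, 0],
    [0, 3.5, 2.7, 0, 0],
  ],
)

```text
t: 5.6
position: [537.9, -162.6, 38.4]
eef_rot: [180.0, -0.0, 90.1]
wrist_force: [-1.0, -3.0, 4.5]
width: 0.001
gripper_force: 2.0
```

>>> step_arm(
  deltas=[
    [0, 0, 0, 0, 0],
    [0, 0, 0, 0, 0],
  ],
)

```text
t: 5.8
position: [538.1, -162.3, 38.4]
eef_rot: [180.0, -0.1, 90.1]
wrist_force: [1.4, 1.4, 4.5]
width: 0.006
gripper_force: 2.0
```

>>> step_arm(
  deltas=[
    [0, 4, 1.8, 0, 0],
    [0, 4, 1.8, 0, 0],
    [0, 4, 1.8, 0, 0],
    [0, 4, 1.8, 0, 0],
    [0, 4, 1.8, 0, 0],
  ],
)

```text
t: 6.3
position: [546.7, -142.4, 38.1]
eef_rot: [-180.0, -0.0, 90.1]
wrist_force: [-1.2, -1.5, 3.1]
width: -0.003
gripper_force: 1.2
```

>>> step_arm(
  deltas=[
    [0, 4.3, 1, 0, 0],
    [0, 4.3, 1, 0, 0],
    [0, 4.3, 1, 0, 0],
    [0, 4.3, 1, 0, 0],
    [0, 4.3, 1, 0, 0],
  ],
)

```text
t: 6.8
position: [551.8, -121.0, 38.4]
eef_rot: [180.0, -0.0, 90.1]
wrist_force: [-0.8, -2.9, 4.9]
width: 0.003
gripper_force: 1.9
```

>>> step_arm(
  deltas=[
    [0, 0, 0, 0, 0],
    [0, 0, 0, 0, 0],
  ],
)

```text
t: 7.0
position: [551.8, -120.7, 38.3]
eef_rot: [180.0, -0.1, 90.1]
wrist_force: [1.0, 2.2, 3.6]
width: 0.003
gripper_force: 2.0
```

>>> step_arm(
  deltas=[
    [0, 4.4, 0.2, 0, 0],
    [0, 4.4, 0.2, 0, 0],
    [0, 4.4, 0.2, 0, 0],
    [0, 4.4, 0.2, 0, 0],
    [0, 4.4, 0.2, 0, 0],
  ],
)

```text
t: 7.5
position: [552.4, -98.9, 38.1]
eef_rot: [-180.0, -0.0, 90.1]
wrist_force: [-1.0, -1.3, 2.7]
width: 0.005
gripper_force: 1.2
```

>>> step_arm(
  deltas=[
    [0, 4.4, -0.7, 0, 0],
    [0, 4.4, -0.7, 0, 0],
    [0, 4.4, -0.7, 0, 0],
    [0, 4.4, -0.7, 0, 0],
    [0, 4.4, -0.7, 0, 0],
  ],
)

```text
t: 8.0
position: [549.1, -77.0, 38.4]
eef_rot: [180.0, -0.0, 90.1]
wrist_force: [-0.2, -2.7, 3.6]
width: 0.0
gripper_force: 1.9
```

>>> step_arm(
  deltas=[
    [0, 0, 0, 0, 0],
    [0, 0, 0, 0, 0],
  ],
)

```text
t: 8.2
position: [548.9, -76.6, 38.2]
eef_rot: [-180.0, -0.1, 90.1]
wrist_force: [1.7, 1.4, 4.3]
width: -0.001
gripper_force: 2.0
```

>>> step_arm(
  deltas=[
    [0, 4.2, -1.6, 0, 0],
    [0, 4.2, -1.6, 0, 0],
    [0, 4.2, -1.6, 0, 0],
    [0, 4.2, -1.6, 0, 0],
    [0, 4.2, -1.6, 0, 0],
  ],
)

```text
t: 8.7
position: [540.7, -55.9, 38.1]
eef_rot: [-180.0, -0.0, 90.1]
wrist_force: [-0.2, -1.6, 3.0]
width: 0.003
gripper_force: 1.2
```

>>> step_arm(
  deltas=[
    [0, 3.8, -2.5, 0, 0],
    [0, 3.8, -2.5, 0, 0],
    [0, 3.8, -2.5, 0, 0],
    [0, 3.8, -2.5, 0, 0],
    [0, 3.8, -2.5, 0, 0],
  ],
)

```text
t: 9.2
position: [528.3, -37.1, 38.4]
eef_rot: [180.0, -0.0, 90.1]
wrist_force: [1.5, -3.4, 4.2]
width: -0.001
gripper_force: 1.9
```

>>> step_arm(
  deltas=[
    [0, 0, 0, 0, 0],
    [0, 0, 0, 0, 0],
    [0, 0, 0, 0, 0],
  ],
)

```text
t: 9.5
position: [528.1, -36.8, 38.1]
eef_rot: [-179.9, -0.1, 90.1]
wrist_force: [-0.1, 2.8, 3.7]
width: -0.003
gripper_force: 2.0
```

Run:
```python
from workcell import sensors, optics
import cv2
c=optics.camera("scene"); cv2.imwrite("pics/fin.png",cv2.resize(c["image"][170:330,150:370,::-1],None,fx=3.5,fy=3.5,interpolation=cv2.INTER_CUBIC))
s=sensors.state(); print(s["t"],s["position"],s["wrist_force"],s["gripper_force"])
```

```text
9.55 [528.10681204 -36.93947307  38.05492202] [-0.74289128  2.95836817  3.95797647] 2.039804391843063
```

View pics/fin.png

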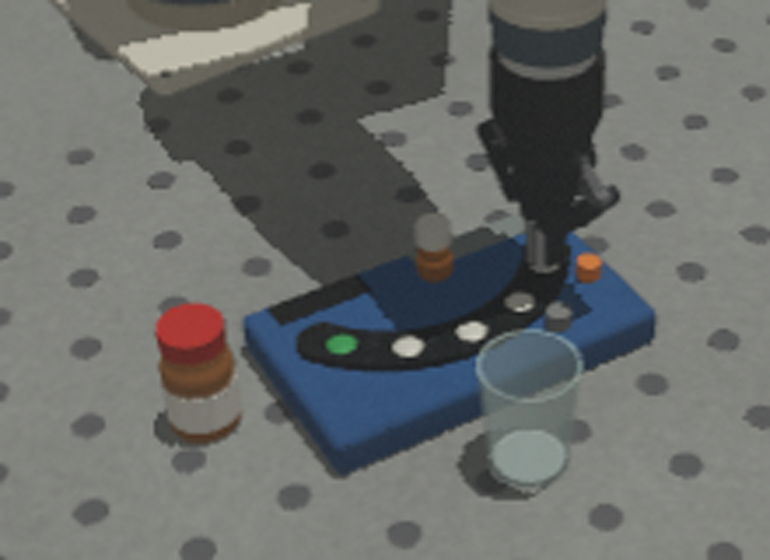

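The shut fingers cover mark 5 at crop pixel (543,265), beside the orange pin at (590,265). The other four marks are visible, and the vial, jar and beaker are standing. Force is about 4 N with the strip sunk about 4 mm, so I'm handing in.

```bash
python3 -c "
from workcell import close_job
print(close_job())"
```

```text
the job is handed in; nothing more can be done
None
```

The fingertips ran along the strip over marks 1 to 5 in order and now hold mark 5, the one beside the orange pin, with about 4 N. I estimate the strip is sunk about 4 mm; the vial, jar and beaker look undisturbed, and the job is handed in, with no verdict returned.

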